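# Slide the bottle to its place and switch the cooker on

## Robot

A 6-joint arm with a two-finger parallel gripper is mounted at the origin on the work surface. World frame = base frame: x ahead of the robot, y to its left, z up, the work surface at z = 0. Lengths are in m, angles in rad, forces in N, time in s.
With the tool pointing down it reaches from about 0.325 to 0.9 m from the base axis. Payload 6.1 kg.
Tool frame: the origin (TCP) lies midway between the tips of the shut fingers; the grasp point (between the pads) lies 19 mm behind it; z points along the fingers, y is the line along which they close (so a half turn about z gives the same grasp; the last joint's range is limited). The gripper opens to 85 mm and grips with 20 to 120 N. Pads are 22 mm wide; open, the fingers measure 114 mm over their backs; the gripper's body (76 mm by 85 mm) begins 54 mm behind the grasp point. The pads swing forward as they close: fully open they stand 13 mm farther back than shut.
Start: joints at [1.089, 0.22, 1.526, -0, 1.395, -0.126], TCP at [0.218, 0.586, 0.231] pointing down, gripper open.
Joint ranges: [-2.98, 2.98], [-0.91, 2.08], [0.09, 2.57], [-1.24, 4.39], [0.2, 2.65], [-2.68, 2.68]. Speed limits (rad/s): [2.57, 2.57, 3.01, 3.14, 3.14, 3.14].

## Interface

Orientations are given as [roll, pitch, yaw] about the fixed x, y, z axes, in that order (R = Rz(yaw) Ry(pitch) Rx(roll)).
In Python, from plant import movep, move_l, set_joints, gripper_to, hold, inverse_kinematics, observe, get_image, get_calibration, Unreachable, job_done gives the robot as it stands. Calls block until the motion is done:
- movep(position, orientation): joint-space move of the TCP to a pose.
- move_l(position, feed=0.15, rotation=None, max_force=None): straight line of the TCP; rotation=None keeps the orientation; feed is the mean speed in m/s. With max_force (N) it stops when the force on the tool has changed by that much, and returns True; else False.
- set_joints(angles): joint-space move.
- gripper_to(opening, f_grip=None): finger opening in m; f_grip is the grip in N (None keeps the last); returns when the fingers have stopped.
- hold(seconds).
- inverse_kinematics(position, orientation): joint angles nearest the present ones, or None.
- observe(): the state.
- get_image(name): name is "scene" or "top"; returns (picture, depth): 384x512x3 uint8, red, green, blue; 384x512 float32, m along the optical axis (not along the pixel's ray), 0 where there is no reading.
- get_calibration(name): a dict with "intrinsics" (3x3 intrinsics, pixels), "world_from_camera" (4x4, takes a point from camera to world coordinates). Camera axes: x right, y down, z forward; pixel columns grow to the right and rows downward; lengths in m; the calibration is good to about 2 mm. A picture is of the moment at which its call begins. get_calibration takes no time and is no camera call.
A pose or a line that the arm cannot do raises Unreachable and nothing moves.
- job_done(): hands the job in; it is judged then, once.
The state is a dict: "time_s": time; "q": joint angles; "joint_velocities": joint speeds; "joint_torque": joint torques, N m; "eef_pos": TCP position; "tcp_rot": TCP orientation; "ft_force": force on the tool from outside, world axes, zero at the start; "torque": the same for the moment, N m; "opening": finger opening in m; "grasp_force": force on a finger pad.
Only numpy, scipy, OpenCV 4.12 (cv2) and the standard library are available. Lean on these libraries where they do the work, as an engineer would, in place of code of your own. Each camera call takes 0.05 s, during which the arm holds its last target. There are 200 camera calls.

## Task

Before the induction cooker goes on, the tall grey bottle has to be out of the way in its own place: push it low on its body, so that it slides upright over the desk without tipping or being lifted, until it stands wholly on the blue disc. Then press the cooker's red power button fully down and let go. Leave the pan, glasses, mug, jar and tin where they are.

Things in the scene. Friction and masses are not known exactly. Their poses are not given: they have to be found in the camera images.
- bottle: Tall grey water bottle with a black cap, loose, upright, 215 mm high: a straight round foot 72 mm across from the desk up to 50 mm, tapering to a neck 32 mm across at 100 mm and 27 mm at 175 mm, then a 32 mm cap. Weighs about 0.3 to 0.55 kg. Pushed on its lowest 30 mm it slides; pushed at the neck it tips over. It stops where the pushing stops. Origin: centre of its underside; z up along the bottle.
- blue_disc: Flat blue vinyl disc with a thin white ring, 124 mm across, stuck on the desk, about 1 mm thick with no edge to catch on (nothing touches it; the bottle slides over it freely). Origin: its centre, on the desk.
- orange_disc: The same disc in orange, for other things: not the bottle's place. Origin: its centre, on the desk.
- cooker: Black induction cooker, fixed to the desk, 340 mm deep (own x) by 280 mm wide (own y) by 62 mm high; its control panel lies on top along the edge at its own -x, towards the robot. Origin: centre of its underside.
- power_top (a point): Centre of the upper face of the round red power button, 28 mm across, in a grey housing on the cooker's panel, 125 mm from the cooker's centre along the cooker's -x. Pressed straight down; top of the cap when up.
- power (a joint): Travel of the red power button: 0 up, 0.006 m fully down. Spring return, about 5 N to reach the bottom.
- pan: Steel pan on the cooker, round, 180 mm across and 75 mm high, with a 120 mm black handle to one side at its rim; leave alone. Origin: centre of its underside.
- glass0: Amber drinking glass, 66 mm across the rim, 95 mm high; leave alone. Origin: centre of its underside.
- glass1: Clear drinking glass, 66 mm across, 95 mm high; leave alone. Origin: centre of its underside.
- glass2: Clear drinking glass, 66 mm across, 95 mm high; leave alone. Origin: centre of its underside.
- mug: Blue mug, 80 mm across, 90 mm high, handle along its own +y; leave alone. Origin: centre of its underside.
- jar: Amber jar with a red cap, 56 mm across, 80 mm high; leave alone. Origin: centre of its underside.
- tin: Low green and silver tin, 68 mm across, 60 mm high; leave alone. Origin: centre of its underside.
Not all that is in view belongs to the job. Leave any pink look-alike of the bottle alone.

How it is judged:
By the outcome, as a careful person would: the job done as asked, in the order asked, and still so for the second after the job is handed in, with the robot touching nothing.
It also fails if it takes over 54 s, if anything falls off the work surface, if the arm or the gripper's body presses on something with over 40 N, if the wrist force passes 120 N, or if a joint passes its speed limit or range.

## Working session

There is one attempt and no reset: what is moved stays moved. The work goes in short steps, each a Python script; the robot and the scene stay as the last script left them, time stands still between calls to the robot, and variables do not carry over. Pictures are saved under pics/ and viewed, at most 10 in all, crops included, and the job is handed in when it is done.

```bash
mkdir -p pics; ls
python3 - <<'E'
from plant import *
import cv2,numpy as np
for n in("scene","top"):
    p,d=get_image(n); cv2.imwrite(f"pics/{n}0.png",p[:,:,::-1]); np.savez(f"{n}0.npz",p=p,d=d)
    c=get_calibration(n);print(n,np.round(c["intrinsics"],1).tolist(),np.round(c["world_from_camera"],3).tolist())
print(observe()["time_s"])
E
```

```text
pics
scene [[438.5, 0.0, 262.9], [0.0, 438.5, 192.1], [0.0, 0.0, 1.0]] [[-0.588, 0.415, -0.694, 1.471], [0.808, 0.325, -0.491, 0.489], [0.022, -0.85, -0.526, 0.759], [0.0, 0.0, 0.0, 1.0]]
top [[428.2, 0.0, 253.1], [0.0, 428.2, 179.5], [0.0, 0.0, 1.0]] [[0.028, -0.988, 0.153, 0.414], [-0.999, -0.03, -0.012, -0.104], [0.016, -0.153, -0.988, 1.188], [0.0, 0.0, 0.0, 1.0]]
0.1
```

View pics/scene0.png

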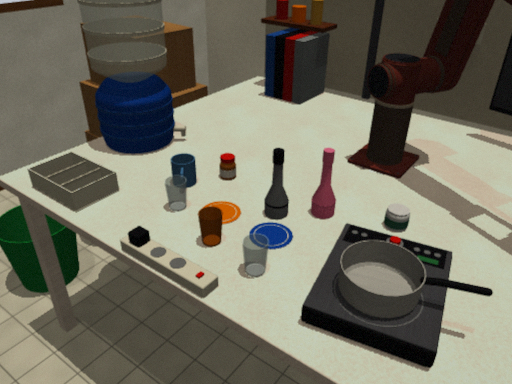

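View pics/top0.png

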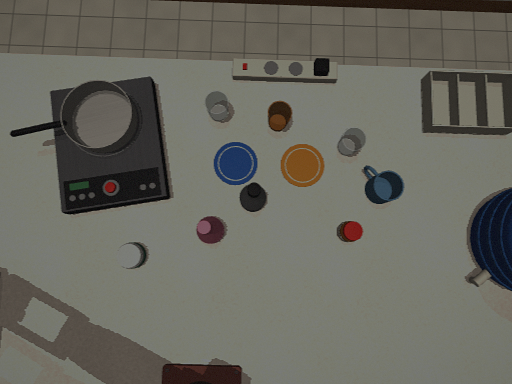

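The pictures show the grey bottle at top (252,197) / scene (277,200). The blue disc is at top (236,163) / scene (271,236). The pink look-alike is at top (210,230) and the red button at top (111,187). Two glasses stand beyond the disc, at top (217,108) and (278,118).

```bash
cat > h.py <<'E'
import numpy as np,cv2
from plant import *
def ray(n,uv,z):
    c=get_calibration(n);T=c["world_from_camera"];d=T[:3,:3]@np.linalg.inv(c["intrinsics"])@[uv[0],uv[1],1]
    return T[:3,3]+d*(z-T[2,3])/d[2]
def cloud(n,d):
    c=get_calibration(n);T=c["world_from_camera"];v,u=np.mgrid[:384,:512]
    P=np.stack([u,v,np.ones_like(u)],-1)@np.linalg.inv(c["intrinsics"]).T*d[...,None]
    return P@T[:3,:3].T+T[:3,3]
def circ(xy):
    A=np.c_[2*xy,np.ones(len(xy))];s=np.linalg.lstsq(A,(xy**2).sum(1),rcond=None)[0]
    return s[:2],np.sqrt(s[2]+s[0]**2+s[1]**2)
def hsv(p): return cv2.cvtColor(p,cv2.COLOR_RGB2HSV)
def disc(n,p,lo,hi,roi,z=.001):
    x0,y0,x1,y1=roi;m=np.zeros((384,512),np.uint8);m[y0:y1,x0:x1]=cv2.inRange(hsv(p),lo,hi)[y0:y1,x0:x1]
    c=max(cv2.findContours(m,0,1)[0],key=cv2.contourArea);c=cv2.convexHull(c)
    return circ(np.array([ray(n,q,z)[:2] for q in c[:,0]]))
def bottle(n,p,d,roi):
    """dark bottle points by height -> circle of the foot, cap centre"""
    x0,y0,x1,y1=roi;h=hsv(p);P=cloud(n,d);ok=np.zeros((384,512),bool);ok[y0:y1,x0:x1]=1
    ok&=(h[...,2]<110)&(d>0)
    f=P[ok&(P[...,2]>.008)&(P[...,2]<.048)]; k=P[ok&(P[...,2]>.19)]
    return f,k
E
python3 - <<'E'
from h import *
I={n:np.load(f"{n}0.npz") for n in("scene","top")}
print("blue",disc("top",I["top"]["p"],(100,120,60),(130,255,255),(205,135,262,188)),disc("scene",I["scene"]["p"],(100,120,60),(130,255,255),(240,215,300,255)))
print("red",disc("top",I["top"]["p"],(0,130,90),(8,255,255),(95,175,125,200),.07),disc("scene",I["scene"]["p"],(0,130,60),(8,255,255),(380,230,410,250),.07))
for n,roi in(("scene",(258,145,296,222)),("top",(232,176,270,216))):
    f,k=bottle(n,I[n]["p"],I[n]["d"],roi);print(n,len(f),circ(f[:,:2]),f.min(0),f.max(0),k.mean(0),k.max(0))
P=cloud("top",I["top"]["d"])
for nm,u,v in(("button",111,187),("panel",135,190),("cap",254,190),("pinkcap",204,228),("desk",300,250)):print(nm,P[v,u].round(3))
# clutter outlines near the disc
for nm,(x0,y0,x1,y1) in dict(glassA=(203,88,234,126),amber=(264,98,294,134),pink=(192,212,226,246),pan=(60,80,140,158)).items():
    q=P[y0:y1,x0:x1].reshape(-1,3);q=q[q[:,2]>(.02 if nm!="pan" else .1)];print(nm,len(q),q.min(0).round(3),q.max(0).round(3))
for t in(25,35):
    for xy in((.33,-.12),(.4,-.1),(.45,-.1)):
        print(t,xy,inverse_kinematics([*xy,.012],[np.pi,-np.radians(t),.3]) is not None)
E
```

```text
blue (array([ 0.64324694, -0.06640255]), np.float64(0.060650284997854)) (array([ 0.64252061, -0.06568695]), np.float64(0.0598374018494636))
red (array([0.55640356, 0.25842414]), np.float64(0.012698878712464091)) (array([0.53959428, 0.25016451]), np.float64(0.015577924375818862))
scene 249 (array([ 0.54532653, -0.11682738]), np.float64(0.03351089314384096)) [ 0.52820893 -0.14194412  0.00807948] [ 0.58267289 -0.08084104  0.04796188] [ 0.55012481 -0.11369394  0.20550633] [ 0.56370915 -0.10139956  0.21582727]
top 33 (array([ 0.55721972, -0.11355429]), np.float64(0.0479253118972579)) [ 0.50743208 -0.14718392  0.00808995] [ 0.6053473  -0.07337563  0.04799575] [ 0.5415555  -0.11838954  0.2147858 ] [ 0.55813687 -0.10454572  0.22079135]
button [0.553 0.248 0.09 ]
panel [0.55  0.192 0.065]
cap [ 0.54  -0.118  0.219]
pinkcap [ 0.45  -0.008  0.214]
desk [ 0.406 -0.253 -0.004]
glassA 449 [ 0.414 -0.104  0.02 ] [0.822 0.016 1.188]
amber 436 [ 0.414 -0.215  0.02 ] [ 0.797 -0.104  1.188]
pink 605 [ 0.414 -0.104  0.021] [0.489 0.026 1.188]
pan 1211 [ 0.414 -0.104  0.1  ] [0.822 0.377 1.188]
25 (0.33, -0.12) False
25 (0.4, -0.1) True
25 (0.45, -0.1) True
35 (0.33, -0.12) False
35 (0.4, -0.1) False
35 (0.45, -0.1) True
```

```bash
cat > push.py <<'E'
from h import *
b=np.array([.545,-.1155]);g=np.array([.643,-.066]);u=(g-b)/np.linalg.norm(g-b)
o=[np.pi,-np.radians(25),np.arctan2(u[1],u[0])]
s=b-.09*u;e=g-.065*u
p=lambda a,z:[a[0],a[1],z]
E
python3 - <<'E'
from push import *
for z in(.32,.011):print(inverse_kinematics(p(s,z),o).round(2))
print(inverse_kinematics(p(e,.011),o).round(2))
q=observe()["eef_pos"];move_l([q[0],q[1],.33],.2)
gripper_to(.04)
movep(p(s,.32),o); move_l(p(s,.05),.15)
r=move_l(p(s,.011),.06,max_force=8);print("touch",r,observe()["eef_pos"],observe()["time_s"])
move_l(p(e,.011),.06,max_force=15)
st=observe();print(st["eef_pos"],st["ft_force"],st["time_s"])
for n in("scene","top"):
    im,d=get_image(n);np.savez(f"{n}1.npz",p=im,d=d);cv2.imwrite(f"pics/{n}1.png",im[:,:,::-1])
E
```

```text
[-0.77 -0.37  1.98  0.42  1.4   0.29]
[-0.77  0.07  2.25  0.61  0.78 -0.1 ]
[-0.5   0.24  2.04  0.58  0.69  0.18]
touch False [ 0.46473813 -0.15612541  0.01097655] 6.7583
[ 0.58487768 -0.0953585   0.01100606] [-1.57484569 -0.82667556 -0.87460826] 9.1583
```

View pics/scene1.png

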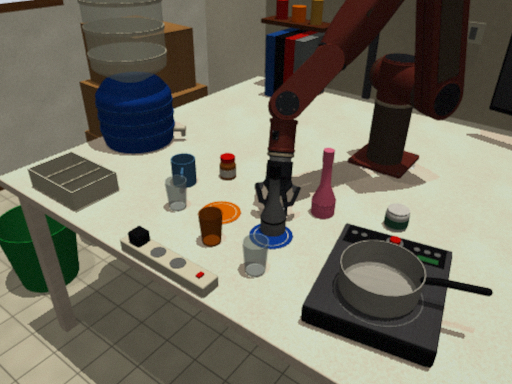

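The bottle is upright at scene (273,215) and nests between the fingers, with its foot partly on the disc (271,236). I'll measure the foot, then finish the push.

```bash
cat > fb.py <<'E'
from h import *
def foot(p,d):
    P=cloud("scene",d);h=hsv(p);ok=np.zeros((384,512),bool);ok[195:262,245:300]=1
    ok&=(h[...,2]<110)&(h[...,1]<120)&(P[...,2]>.012)&(P[...,2]<.045)&(P[...,0]>.5)&(P[...,0]<.74)
    f=P[ok];f=f[np.linalg.norm(f[:,:2]-np.median(f[:,:2],0),axis=1)<.05]
    # visible arc faces camera: known radius 36 mm
    from scipy.optimize import least_squares
    c=f[:,:2].mean(0)
    return least_squares(lambda c:np.linalg.norm(f[:,:2]-c,axis=1)-.036,c-[.02,.015],loss="soft_l1",f_scale=.003).x,len(f)
E
python3 - <<'E'
from fb import *
for k in(0,1):
    z=np.load(f"scene{k}.npz");print(foot(z["p"],z["d"]))
# silhouette check: foot lowest extent in the picture
z=np.load("scene1.npz");print(hsv(z["p"])[225:246,273].tolist())
print(disc("top",np.load("top0.npz")["p"],(0,130,90),(8,255,255),(95,175,125,200),.088),disc("scene",np.load("scene0.npz")["p"],(0,130,60),(8,255,255),(380,230,410,250),.088))
E
```

```text
(array([ 0.54290809, -0.11857441]), 207)
(array([ 0.61754335, -0.07849851]), 228)
[[160, 28, 27], [30, 19, 41], [45, 23, 44], [18, 28, 45], [20, 16, 47], [50, 18, 42], [30, 23, 44], [8, 25, 41], [45, 13, 39], [0, 23, 44], [165, 14, 36], [111, 156, 90], [110, 227, 137], [110, 224, 139], [109, 234, 135], [111, 230, 133], [110, 226, 134], [109, 227, 138], [109, 236, 136], [109, 189, 127], [108, 116, 119]]
(array([0.55410457, 0.25258252]), np.float64(0.012494364031793662)) (array([0.56392188, 0.25640919]), np.float64(0.015171122991261606))
```

```bash
python3 - <<'E'
from push import *
from fb import foot
e2=e=np.array([.5849,-.0954])+.028*u
move_l(p(e,.011),.05,max_force=15);print(observe()["eef_pos"])
hold(.2)
r=e-.09*u
move_l(p(r,.011),.1); move_l(p(r,.32),.2)
b=np.array([.5545,.2545])
movep([b[0]-.1,b[1],.32],[np.pi,0,.05]); gripper_to(0.0)
for n in("scene","top"):
    im,d=get_image(n);np.savez(f"{n}2.npz",p=im,d=d);cv2.imwrite(f"pics/{n}2.png",im[:,:,::-1])
    if n=="scene":print(foot(im,d))
print(observe()["time_s"])
P=cloud("top",np.load("top0.npz")["d"]);
q=P[183:192,107:116,2];print("button z",np.median(q),"panel z",np.median(P[185:195,132:140,2]))
E
python3 -c "
import cv2,numpy as np
a=cv2.imread('pics/scene2.png')[130:300,200:460];b=cv2.imread('pics/top2.png')[80:250,40:300]
cv2.imwrite('pics/c2.png',np.vstack([cv2.resize(x,(459,300)) for x in(a,b)]))"
```

```text
[ 0.61033857 -0.08255974  0.01123051]
(array([ 0.64373422, -0.06542854]), 208)
14.9167
button z 0.08472314356254085 panel z 0.06389449574955275
```

View pics/c2.png

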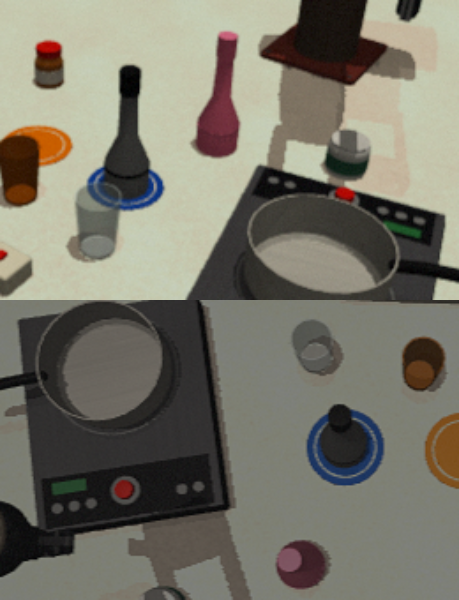

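The crop shows the bottle upright and centred on the blue disc: measured (0.644,-0.065) against the disc's (0.643,-0.066). The red button is clear of the pan, so I'll press it next.

Run:
```python
from h import *
b=[.555,.2545]
movep([*b,.20],[np.pi,0,.05]); move_l([*b,.105],.1); hold(.2)
f0=observe()["ft_force"][2]
c=move_l([*b,.068],.015,max_force=2.);z1=observe()["eef_pos"][2];print("contact",c,z1,observe()["ft_force"][2]-f0)
for k in range(10):
    z=observe()["eef_pos"][2]
    move_l([*b,z-.001],.01);o=observe();f=o["ft_force"]-0;print(round(o["eef_pos"][2],4),np.round(f,1))
    if f[2]-f0>12 :break
hold(.3);f=observe()["ft_force"];print(f,observe()["eef_pos"])
```

```text
contact True 0.0818181486653186 3.156483372950166
0.081 [-0.5 -0.3  3.2]
0.0801 [-0.1  0.2  2.7]
0.0792 [-1.3  0.3  3.9]
0.0783 [-0.2 -0.8  3.5]
0.078 [-1.5 -1.   7.9]
0.078 [-2.7 -1.  10.1]
0.078 [-2.9 -0.7 10.6]
0.078 [-3.2 -1.6 10.3]
0.078 [-3.1 -1.7  9.6]
0.078 [-3.7 -0.5 10.1]
[-2.60061048 -0.88518997  9.61702443] [0.55514074 0.254561   0.07797241]
```

Run:
```python
from h import *
for f in("top0","top2"):
    z=np.load(f+".npz");P=cloud("top",z["d"]);r=np.hypot(P[...,0]-.5545,P[...,1]-.2535);r[P[...,2]>.12]=9
    for a,b in((0,.009),(.009,.013),(.0155,.018),(.018,.021),(.021,.025),(.03,.04)):
        k=(r>=a)&(r<b);print(f,a,k.sum(),np.round(np.percentile(P[k][:,2],[20,50,80]),4) if k.any() else "")
im,d=get_image("scene");cv2.imwrite("pics/s3.png",cv2.resize(im[200:270,350:450,::-1],(800,560),interpolation=cv2.INTER_CUBIC))
print(observe()["time_s"])
```

```text
top0 0 36 [0.0836 0.0856 0.087 ]
top0 0.009 42 [0.0821 0.0847 0.086 ]
top0 0.0155 37 [0.074  0.0755 0.0769]
top0 0.018 55 [0.0727 0.0752 0.077 ]
top0 0.021 79 [0.0633 0.0655 0.0706]
top0 0.03 304 [0.062  0.0639 0.0657]
top2 0 37 [0.0832 0.0846 0.0863]
top2 0.009 39 [0.083  0.0847 0.0864]
top2 0.0155 39 [0.0736 0.0754 0.0763]
top2 0.018 49 [0.0731 0.0752 0.0772]
top2 0.021 81 [0.0632 0.0656 0.0715]
top2 0.03 321 [0.0621 0.0638 0.0656]
21.225
```

View pics/s3.png

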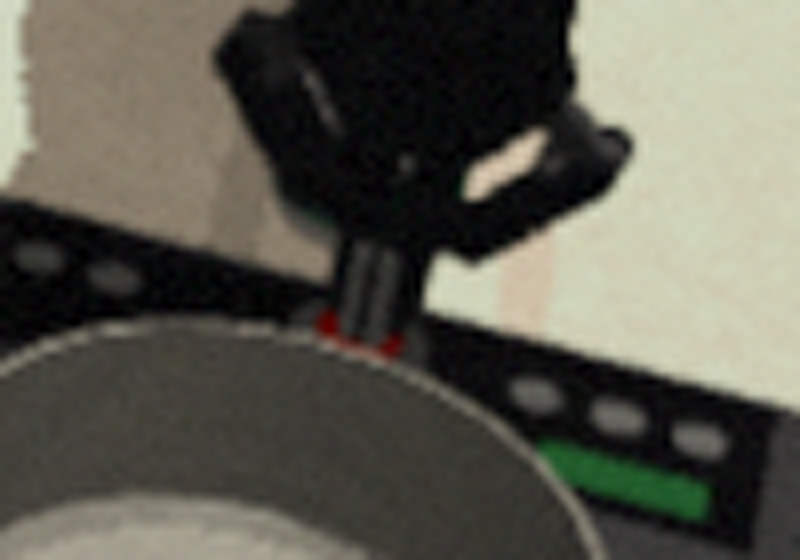

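The picture shows the shut fingertips inside the red cap, with red visible on both sides. The cap top was at about 0.084 up, and the housing top is at about 0.0735. The firm stop at 0.078 under about 10 N is therefore the bottom of the 6 mm travel. Now I'll release and check.

Run:
```python
from h import *
from fb import foot
b=[.555,.2545]
move_l([*b,.12],.06); move_l([*b,.3],.2); movep([.40,.3,.33],[np.pi,0,.05]);hold(.3)
im,d=get_image("scene");print(foot(im,d),observe()["ft_force"].round(1))
im2,d2=get_image("top");P=cloud("top",d2);r=np.hypot(P[...,0]-.5545,P[...,1]-.2535);print(np.median(P[(r<.009)&(P[...,2]<.12)][:,2]),observe()["time_s"])
cv2.imwrite("pics/s4.png",im[:,:,::-1])
```

```text
(array([ 0.64377801, -0.0652667 ]), 213) [0.3 0.  0.5]
0.0850375253832274 24.2417
```

View pics/s4.png

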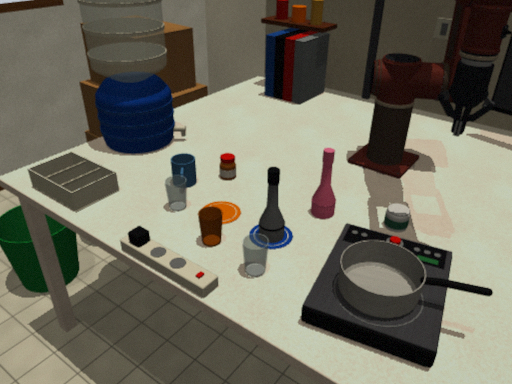

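The bottle stands on the blue disc at scene (271,225), the button is back up at (395,241), everything else is where it was, and the arm is clear.

```bash
python3 -c "
from plant import *
print(job_done())"
```

```text
the job is handed in; nothing more can be done
None
```

The bottle stands upright, centred on the blue disc to within about 1 mm; the power button was then pressed fully down and released, nothing else was moved, and I handed the job in at about 24 s.

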